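# Load a circuit board on the test fixture and press in its contact probe

### The job

Lower the loose green circuit board lying on the blue mat over the two steel pins of the white test fixture, so that the blue tube comes up through its big hole and the board lies flat and flush on the white deck. Then take the red-topped probe out of the slanted holder, put it into the blue tube, brass end down, and press it in all the way against its stiff contact until it stops, with only about 4 mm of it left showing above the tube. Be gentle, never ram the board or the probe, and leave the black probe in its holder and everything else where it is.

Things in the scene. Friction and masses are not known exactly. Their poses are not given: they have to be found in the camera images.
- board: Green circuit board to be loaded, 120 (x) x 100 (y) x 4 mm, flat on the blue mat. Origin: centre of its underside, z up. Through holes: 8 mm at (-48, 30) and (48, -30) mm for the pins, 30 mm at (0, -28) for the tube. Grasp its yellow block at (0, 12): 30 (x) x 26 (y) mm, 4 to 38 mm above the underside, across x. Black capacitors near its short edges reach 20 mm up.
- fixture: Fixed white fixture, deck 150 (x) x 136 (y) mm, its top 45 mm above the table. Origin: centre of its footprint on the table, z up. Steel pins 6 mm thick, tapered, stand 17 mm above the deck at (-48, 30) and (48, -30) mm. The blue tube at (0, -28) is 24 mm outside, rim 90 mm above the table. Board and fixture axes agree when loaded (at the start up to 0.6 rad apart).
- nest (a point): Point on the top of the fixture's deck, at its centre: where the board's origin lies when the board is seated.
- tube_mouth (a point): Centre of the blue tube's mouth, at the rim; bore 10 mm, vertical, square-edged. Inside, a sliding brass contact stops a probe let in 12 to 20 mm short of home (it varies, unseen); it yields at about 6 N and stays where pushed. A firm stop ends the travel with the probe's top 4 mm above the rim.
- red_probe: Brass rod 8 mm thick and 80 mm long, 30 g, its upper 30 mm red. Origin: centre of its lower (brass, slightly tapered) end; its z axis runs along the rod to the red end. It starts in the holder in either bore, leaning 25 to 28 degrees, with its upper 46 mm sticking out.
- red_probe_top (a point): Centre of the red end face of the red probe, 80 mm from its lower end.
- black_probe: The same rod with a black top, in the holder's other bore, 60 mm away. Leave it in place.
- holder: Fixed slanted holder, a grey block 34 x 110 x 40 mm on a 75 (x) x 110 (y) mm plywood base. Origin: centre of its underside. Two bores at y = +30 and -30 mm, 34 mm deep, 9.5 mm wide, tilted 25 degrees so that the probes' tops lean towards the holder's +x side, away from the robot and towards the fixture.
- tested_board: A finished board like the other, lying flat beyond the fixture on the bare green table. Leave it.
- flux_bottle: Amber bottle 44 mm wide, 100 mm tall, standing. Origin: centre of its underside. Leave it.
- screwdriver: Screwdriver lying on the table. Leave it.
- spool: Grey spool 56 mm wide, 48 mm tall, standing. Leave it.
Not all that is in view belongs to the job. What is shaped like the board but pink or purple is not meant.

How it is judged:
By the outcome, as a careful person would: the job done as asked, in the order asked, and still so for the second after the job is handed in, with the robot touching nothing.
It also fails if it takes over 72 s, if anything falls off the work surface, if the arm or the gripper's body presses on something with over 40 N, if the wrist force passes 120 N, or if a joint passes its speed limit or range.

### The arm

A 6-joint arm with a two-finger parallel gripper is mounted at the origin on the work surface. World frame = base frame: x ahead of the robot, y to its left, z up, the work surface at z = 0. Lengths are in m, angles in rad, forces in N, time in s.
With the tool pointing down it reaches from about 0.275 to 0.75 m from the base axis. Payload 10.2 kg.
Tool frame: the origin (TCP) lies at the very end of the fingers, on their centre line; the grasp point (between the pads) lies 19 mm behind it; z points along the fingers, y is the line along which they close (so a half turn about z gives the same grasp; the last joint's range is limited). The gripper opens to 88 mm and grips with 3 to 60 N. Pads are 18 mm wide; open, the fingers measure 123 mm over their backs; the gripper's body (75 mm by 187 mm) begins 45 mm behind the grasp point.
Start: joints at [-1.337, 0.313, 1.498, -0, 1.331, -0.223], TCP at [0.232, -0.471, 0.239] pointing down, gripper open.
Joint ranges: [-2.94, 2.94], [-0.97, 2.17], [0.19, 2.56], [-1.23, 4.37], [0.02, 3.11], [-2.88, 2.88]. Speed limits (rad/s): [2.39, 2.39, 3.01, 3.14, 3.14, 3.14].

### API

Orientations are given as a unit quaternion [x, y, z, w].
In Python, from bench import arm gives the robot as it stands.
- The arm moves only by the shell command python3 -m handwheel 'ROWS' [FORCE]. ROWS is text: rows parted by semicolons, each of 7 numbers parted by spaces: the turn, a rotation vector about the tool's x, y, z in degrees, then the shift along the tool's x, y, z in mm, then the gripper's target within -1 to 1 (fully open at 1, half-way at 0, shut at -1). A call has exactly 10 rows; each row is the pose to reach, as a shift and turn from the pose commanded when the call began, along the tool's axes at that moment; what a row does not reach only later rows make up. A row lasts 1/10 s, in which the tool goes at most 50 mm and 8.59 degrees, less where a joint would pass 70% of its speed; a pose out of reach is approached as far as the arm can. A call with a gripper value outside its range is refused whole. The fingers move at their own pace and stop on an object; FORCE is the grip in N (left out, the last holds). Time passes only in rows, so rows that repeat a pose let the fingers close, or fill a call up. It gives the time, the measured TCP pose, the force, the opening and the grip force at its end, in the units of the state.
- arm.read_state(): the state, without advancing time (a new reading comes with each control period).
- arm.grab_frame(name): name is "side" or "top"; returns a dict with "img" (420x560x3 uint8, red, green, blue), "range_z" (420x560 float32, m along the optical axis (not along the pixel's ray), 0 where there is no reading), "fovy" (degrees; the focal length in pixels is half the picture's height over the tangent of half this angle, whatever the lens; pixels are square), "cx", "cy" (the principal point, pixels), "pose" (4x4, takes a point from camera to world coordinates). Camera axes: x right, y down, z forward; pixel columns grow to the right and rows downward; lengths in m; the calibration is good to about 2 mm. A picture is of the moment at which its call begins.
- arm.sign_off(): hands the job in; it is judged then, once.
Trained networks look in the newest picture that a camera, given by its name, has taken for a name from the list of things; names that differ only in an ending like _2 or _b are one class to them, and where a whole thing is asked for, a point or a joint stands for the part that bears it (a point fixed in the world has none). Each returns a list of dicts, best first, with "confidence" (0 to 1); they miss things now and then, are a little off and sometimes report something else, mostly with a low value. They report only what shows in the picture. A call takes as long as a camera call. They do not tell look-alikes from the thing itself.
- arm.find_in(camera, name): "rect" ([centre column, centre row, width, height] in pixels, round what is visible of it).
The state is a dict: "time": time; "joints": joint angles; "qd": joint speeds; "joint_torque": joint torques, N m; "eef_pos": TCP position; "eef_rot": TCP orientation; "wrist_force": force on the tool from outside, world axes, zero at the start; "ft_torque": the same for the moment, N m; "finger_gap": finger opening in m; "grip_force": force on a finger pad.
Only numpy, scipy, OpenCV 4.12 (cv2) and the standard library are available. Lean on these libraries where they do the work, as an engineer would, in place of code of your own. Each camera call takes 0.05 s, during which the arm holds its last target. There are 200 camera calls.

## Working session

There is one attempt and no reset: what is moved stays moved. The work goes in short steps, Python scripts to look and compute and a shell command to move; the robot and the scene stay as the last step left them, time stands still between calls to the robot, and variables do not carry over. Pictures are saved under pics/ and viewed, at most 13 in all, crops included, and the job is handed in when it is done.

```bash
mkdir -p pics; ls; cat > h.py <<'E'
import numpy as np,cv2
from bench import arm
def grab(n):
    f=arm.grab_frame(n); im=f['img']; z=f['range_z']; F=210/np.tan(np.radians(f['fovy'])/2)
    v,u=np.mgrid[:420,:560]
    P=np.stack([(u-f['cx'])/F*z,(v-f['cy'])/F*z,z],-1); T=np.array(f['pose'])
    W=P@T[:3,:3].T+T[:3,3]; W[z<=0]=np.nan
    return im,W,F,T,f
E
python3 - <<'E'
from h import *
ims=[]
for n in('top','side'):
    im,W,F,T,f=grab(n); cv2.imwrite(f'pics/{n}0.png',im[:,:,::-1]); print(n,F,f['cx'],f['cy'],T.round(3).tolist())
    for k in('board','fixture','red_probe','black_probe','holder','tube_mouth','red_probe_top'):
        for d in arm.find_in(n,k)[:2]:
            r=d['rect'];print(k,round(d['confidence'],2),np.round(r),W[min(419,int(r[1])),min(559,int(r[0]))].round(3))
print(arm.read_state())
E
```

```text
pics
top 387.8357858508821 279.3846242890074 212.13328882860492 [[-0.013, -0.989, 0.145, 0.429], [-1.0, 0.015, 0.011, 0.104], [-0.013, -0.145, -0.989, 1.305], [0.0, 0.0, 0.0, 1.0]]
board 0.91 [238. 207.  42.  37.] [0.634 0.255 0.035]
board 0.8 [217. 260.  38.  43.] [0.461 0.329 0.005]
fixture 0.91 [309. 239.  50.  53.] [0.527 0.023 0.041]
black_probe 0.74 [414. 232.  40.  38.] [ 0.541 -0.314  0.055]
black_probe 0.39 [195. 189.  18.  16.] [0.69  0.395 0.07 ]
holder 0.83 [414. 232.  38.  36.] [ 0.544 -0.312  0.054]
holder 0.47 [194. 189.  17.  15.] [0.693 0.395 0.07 ]
tube_mouth 0.72 [306. 237.  52.  53.] [0.53  0.033 0.045]
side 459.62106108011824 277.0296626905963 205.59296437750666 [[0.997, -0.056, 0.051, 0.545], [-0.075, -0.682, 0.727, -0.725], [-0.006, -0.729, -0.684, 0.847], [0.0, 0.0, 0.0, 1.0]]
board 0.83 [285. 185.  38.  32.] [0.632 0.242 0.015]
board 0.75 [222. 170.  44.  24.] [0.456 0.333 0.007]
fixture 0.74 [251. 240.  77.  63.] [ 0.532 -0.006  0.068]
red_probe 0.58 [270. 350.  16.  20.] [ 0.559 -0.247 -0.001]
holder 0.58 [266. 385.  67.  69.] [ 0.547 -0.341  0.044]
tube_mo
[... 178 characters left out ...]
{'time': 0.8, 'joints': array([-1.33741400e+00,  3.12857348e-01,  1.49771072e+00, -3.82023344e-05,
        1.33098004e+00, -2.23420415e-01]), 'qd': array([ 0.00185304, -0.00014646, -0.00047552,  0.00061742,  0.00065238,
        0.00086118]), 'joint_torque': array([-4.75613388e-05, -4.02089453e+01, -2.52406150e+01,  6.94524357e-02,
        3.19438381e-02, -6.28073380e-06]), 'eef_pos': array([ 0.23153923, -0.47118776,  0.23873797]), 'eef_rot': array([ 9.74028575e-01,  2.26425118e-01, -1.84434538e-05,  2.23650676e-05]), 'wrist_force': array([ 0.11541151, -0.10217492, -0.53230821]), 'ft_torque': array([ 0.02945158,  0.04649479, -0.01624734]), 'grip_force': 0.0, 'finger_gap': 0.08804025412025278}
```

```bash
python3 - <<'E'
import cv2
a=cv2.imread('pics/top0.png')[130:330,160:450];cv2.imwrite('pics/t1.png',cv2.resize(a,(790,545),interpolation=2))
a=cv2.imread('pics/side0.png')[140:420,150:430];cv2.imwrite('pics/s1.png',cv2.resize(a,(600,600),interpolation=2))
E
```

```text
(no output)
```

View pics/t1.png

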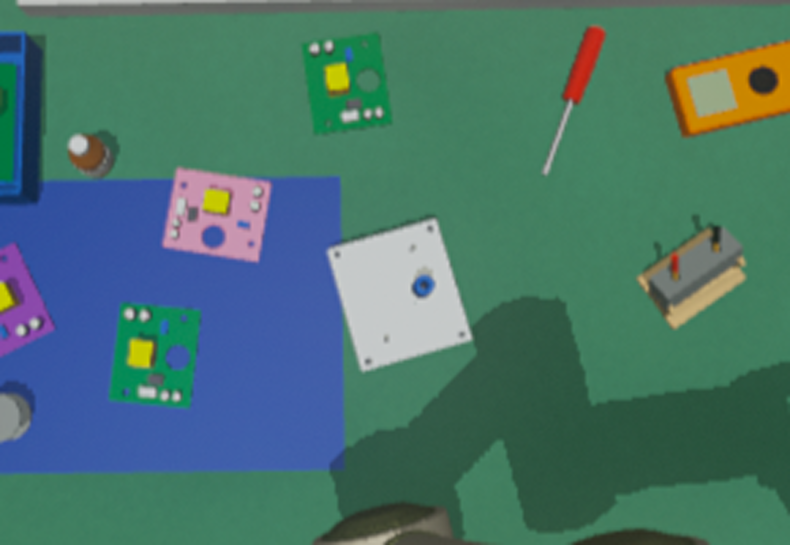

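View pics/s1.png

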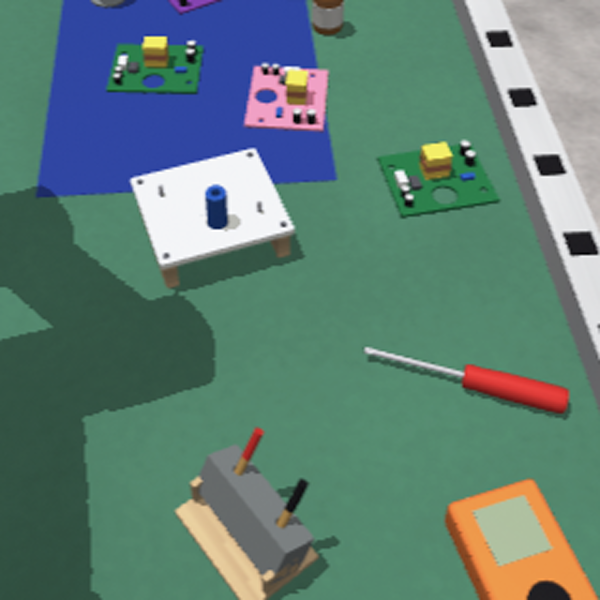

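```bash
cat >> h.py <<'E'
def rect(fr,h,c,half=.11,s=2000.):
    """top-down picture of plane z=h round c; col=+x, row=+y; s px per m"""
    im,W,F,T,f=fr; n=int(2*half*s); g=(np.arange(n)+.5)/s-half
    X,Y=np.meshgrid(c[0]+g,c[1]+g); P=np.stack([X,Y,0*X+h],-1)
    C=(P-T[:3,3])@T[:3,:3]; u=C[...,0]/C[...,2]*F+f['cx'];v=C[...,1]/C[...,2]*F+f['cy']
    return cv2.remap(im,u.astype(np.float32),v.astype(np.float32),cv2.INTER_LINEAR)
def blob(m,c,half=.11,s=2000.,hull=True):
    """largest blob: (centre xy, size mm, angle deg of the sides mod 90, hull moment centre)"""
    m=cv2.morphologyEx(m.astype(np.uint8),cv2.MORPH_OPEN,np.ones((5,5)))
    cs=max(cv2.findContours(m,0,2)[0],key=cv2.contourArea); H=cv2.convexHull(cs)
    r=cv2.minAreaRect(H); M=cv2.moments(H)
    w=lambda p:np.round(np.array(c)-half+(np.array(p)+.5)/s,4)
    return w(r[0]),np.round(np.array(r[1])/s*1e3,1),round(r[2],1),w((M['m10']/M['m00'],M['m01']/M['m00']))
def hsv(im): return cv2.split(cv2.cvtColor(im,cv2.COLOR_RGB2HSV).astype(int))
E
python3 - <<'E'
from h import *
for n in('top','side'):
    fr=grab(n)
    cb=(.461,.329);cf=(.53,.02)
    H,S,V=hsv(rect(fr,.004,cb)); print(n,'board',blob((H>45)&(H<90)&(S>100),cb))
    R=rect(fr,.038,cb,.04);H,S,V=hsv(R); print(' block',blob((H>20)&(H<35)&(S>120)&(V>170),cb,.04))
    H,S,V=hsv(rect(fr,.045,cf)); print(' deck',blob((S<50)&(V>140),cf)); 
    ct=(.53,-.01);H,S,V=hsv(rect(fr,.09,ct,.06)); print(' tube',blob((H>100)&(H<130)&(S>100),ct,.06))
    im,W,F,T,f=fr
    H,S,V=hsv(im); reg=(abs(W[...,0]-.55)<.09)&(abs(W[...,1]+.31)<.09)
    for k,m in(('red',((H<8)|(H>172))&(S>130)),('black',(V<45)&(W[...,2]>.05)),('grey',(S<40)&(abs(W[...,2]-.052)<.02))):
        q=m&reg; print(' ',k,q.sum()); 
        if k=='red' :print(np.c_[np.argwhere(q),W[q].round(3)].tolist() if q.sum()<60 else np.nanmedian(W[q],0))
        elif q.sum(): print(np.nanmin(W[q],0),np.nanmax(W[q],0))
    cv2.imwrite(f'pics/b_{n}.png',rect(fr,.004,cb)[:,:,::-1])
E
```

```text
top board (array([0.4619, 0.3307]), array([ 99.6, 119. ]), 83.8, array([0.462 , 0.3307]))
 block (array([0.4628, 0.3427]), array([25.2, 29.3]), 81.9, array([0.4628, 0.3425]))
 deck (array([0.5286, 0.0327]), array([153.4, 139.3]), 15.1, array([0.5286, 0.0325]))
 tube (array([0.5345, 0.0073]), array([20.9, 23.7]), 45.0, array([0.5346, 0.007 ]))
  red 11
[[223.0, 407.0, 0.576, -0.309, 0.008], [224.0, 407.0, 0.563, -0.283, 0.089], [224.0, 408.0, 0.563, -0.285, 0.09], [225.0, 407.0, 0.56, -0.281, 0.093], [225.0, 408.0, 0.559, -0.283, 0.095], [226.0, 407.0, 0.556, -0.28, 0.094], [226.0, 408.0, 0.556, -0.284, 0.093], [227.0, 407.0, 0.554, -0.284, 0.084], [227.0, 408.0, 0.554, -0.287, 0.082], [228.0, 408.0, 0.551, -0.288, 0.081], [229.0, 408.0, 0.549, -0.29, 0.072]]
  black 4
[ 0.58612498 -0.33498157  0.07762096] [ 0.59434544 -0.33109837  0.08964362]
  grey 393
[ 0.51037935 -0.3731025   0.03336108] [ 0.60007468 -0.26764369  0.07135188]
side board (array([0.4597, 0.3298]), array([103. , 120.1]), 83.6, array([0.4598, 0.3299]))
 block (array([0.4612, 0.3411]), array([26.2, 30.3]), 84.8, array([
[... 1754 characters left out ...]
350.0, 267.0, 0.554, -0.291, 0.077], [351.0, 264.0, 0.549, -0.29, 0.073], [351.0, 265.0, 0.551, -0.291, 0.074], [351.0, 266.0, 0.553, -0.292, 0.076], [351.0, 267.0, 0.554, -0.292, 0.075], [352.0, 263.0, 0.547, -0.29, 0.069], [352.0, 264.0, 0.549, -0.292, 0.072], [352.0, 265.0, 0.551, -0.293, 0.074], [352.0, 266.0, 0.552, -0.292, 0.073], [353.0, 263.0, 0.547, -0.291, 0.067], [353.0, 264.0, 0.549, -0.293, 0.07], [353.0, 265.0, 0.551, -0.293, 0.072], [353.0, 266.0, 0.552, -0.293, 0.07], [354.0, 265.0, 0.55, -0.293, 0.067]]
  black 57
[ 0.58136397 -0.34324304  0.06724917] [ 0.59611368 -0.32896153  0.09552512]
  grey 1420
[ 0.50826301 -0.37849529  0.03202547] [ 0.59991946 -0.26730081  0.07176867]
```

```bash
cat >> h.py <<'E'
from scipy.spatial.transform import Rotation as Ro
def down(yaw,lean=None): # tool x at world yaw (deg), z down
    return Ro.from_euler('z',yaw,degrees=True)*Ro.from_euler('x',180,degrees=True)
def go(p,R):
    s=arm.read_state(); q=Ro.from_quat(s['eef_rot'])
    print('turn',(q.inv()*R).as_rotvec(degrees=True).round(2),'shift',(q.inv().apply(np.array(p)-s['eef_pos'])*1e3).round(1),
     '| t',round(s['time'],2),'pos',s['eef_pos'].round(4),'yaw',np.degrees(np.arctan2(q.as_matrix()[1,0],q.as_matrix()[0,0])).round(2),'F',s['wrist_force'].round(1),'gap',round(s['finger_gap'],4),'grip',round(s['grip_force'],1))
E
python3 -c "
from h import *
go((.462,.342,.12),down(83.6))"
```

```text
turn [  0.    -0.   -57.43] shift [ 565.5 -628.2  118.8] | t 0.9 pos [ 0.2316 -0.4712  0.2387] yaw 26.17 F [ 0.3 -0.1 -0.1] gap 0.0886 grip 0.0
```

```bash
R="0 0 -57.4 565.5 -628.2 40 0.05"; python3 -m handwheel "0 0 -57.4 565.5 -628.2 40 0.05;0 0 -57.4 565.5 -628.2 40 0.05;0 0 -57.4 565.5 -628.2 40 0.05;0 0 -57.4 565.5 -628.2 40 0.05;0 0 -57.4 565.5 -628.2 40 0.05;0 0 -57.4 565.5 -628.2 40 0.05;0 0 -57.4 565.5 -628.2 40 0.05;0 0 -57.4 565.5 -628.2 40 0.05;0 0 -57.4 565.5 -628.2 40 0.05;0 0 -57.4 565.5 -628.2 40 0.05" 20
python3 -c "
from h import *
go((.462,.342,.12),down(83.6))"
```

```text
time: 1.9
eef_pos: [0.3679, 0.0114, 0.2154]
eef_rot: [0.746, 0.666, 0.0, 0.001]
wrist_force: [0.3, -1.0, 0.1]
finger_gap: 0.0464
grip_force: 0.0
turn [ 0.08  0.02 -0.04] shift [339.1  56.3  95.4] | t 1.9 pos [0.3679 0.0114 0.2154] yaw 83.56 F [ 0.3 -1.   0.1] gap 0.0464 grip 0.0
```

```bash
python3 -m handwheel "0 0 0 339 56.3 95 0.05;0 0 0 339 56.3 95 0.05;0 0 0 339 56.3 95 0.05;0 0 0 339 56.3 95 0.05;0 0 0 339 56.3 95 0.05;0 0 0 339 56.3 95 0.05;0 0 0 339 56.3 95 0.05;0 0 0 339 56.3 95 0.05;0 0 0 339 56.3 95 0.05;0 0 0 339 56.3 95 0.05"
python3 - <<'E'
from h import *
go((.462,.342,.014),down(83.6))
fr=grab('side'); cv2.imwrite('pics/s2.png',cv2.resize(fr[0][80:260,140:340],(800,720))[:600,:,::-1])
E
```

```text
time: 2.9
eef_pos: [0.4616, 0.3391, 0.1205]
eef_rot: [0.746, 0.666, 0.0, 0.0]
wrist_force: [-0.4, 0.4, -0.3]
finger_gap: 0.0462
grip_force: 0.0
turn [ 0.01  0.01 -0.05] shift [3.000e+00 1.000e-01 1.065e+02] | t 2.9 pos [0.4616 0.3391 0.1205] yaw 83.55 F [-0.4  0.4 -0.3] gap 0.0462 grip 0.0
```

View pics/s2.png

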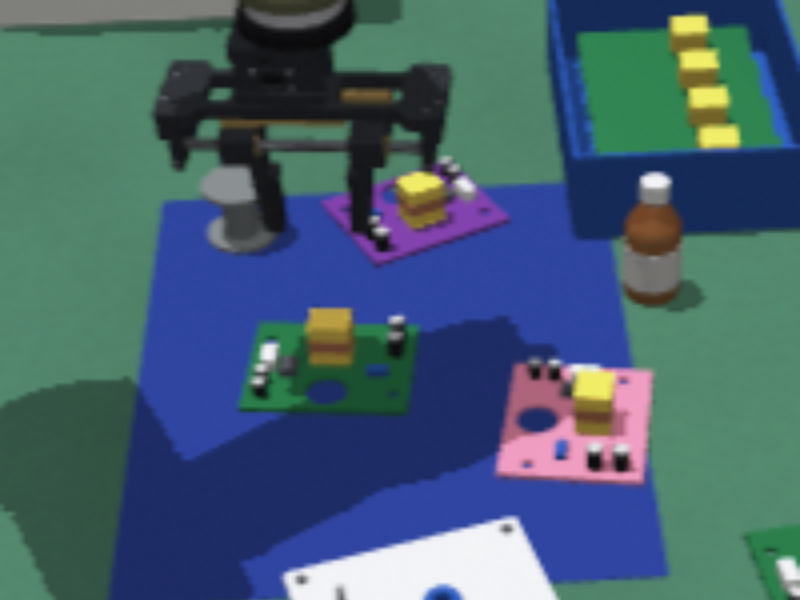

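```bash
python3 -m handwheel "0 0 0 3 0 40 -0.05;0 0 0 3 0 60 -0.05;0 0 0 3 0 75 -0.05;0 0 0 3 0 85 -0.05;0 0 0 3 0 94 -0.05;0 0 0 3 0 100 -0.05;0 0 0 3 0 104 -0.05;0 0 0 3 0 106.5 -0.05;0 0 0 3 0 106.5 -0.05;0 0 0 3 0 106.5 -0.05" 25
python3 -m handwheel "0 0 0 0 0 0 -0.3;0 0 0 0 0 0 -0.4;0 0 0 0 0 0 -0.6;0 0 0 0 0 0 -0.8;0 0 0 0 0 0 -0.8;0 0 0 0 0 0 -0.8;0 0 0 0 0 0 -0.8;0 0 0 0 0 0 -0.8;0 0 0 0 0 0 -0.8;0 0 0 0 0 0 -0.8" 30
python3 - <<'E'
from h import *
fr=grab('top');cb=(.461,.329)
H,S,V=hsv(rect(fr,.004,cb)); print('board',blob((H>45)&(H<90)&(S>100),cb))
fr=grab('side');H,S,V=hsv(rect(fr,.004,cb)); print('board',blob((H>45)&(H<90)&(S>100),cb))
go((.462,.342,.15),down(83.6))
E
```

```text
time: 3.95
eef_pos: [0.4621, 0.343, 0.0139]
eef_rot: [0.746, 0.666, 0.0, 0.0]
wrist_force: [-0.2, -1.0, 0.5]
finger_gap: 0.0421
grip_force: 0.0
time: 4.95
eef_pos: [0.462, 0.343, 0.0138]
eef_rot: [0.746, 0.666, 0.0, 0.0]
wrist_force: [-1.8, 0.3, 5.4]
finger_gap: 0.0296
grip_force: 30.0
board (array([0.4603, 0.3063]), array([ 50.7, 117. ]), 83.7, array([0.4754, 0.2969]))
board (array([0.46  , 0.3297]), array([102.6, 119.1]), 83.5, array([0.46  , 0.3297]))
turn [ 0.01 -0.01 -0.03] shift [-9.000e-01  1.000e-01 -1.362e+02] | t 5.05 pos [0.462  0.343  0.0138] yaw 83.57 F [-2.5 -0.3  4.5] gap 0.0297 grip 30.0
```

```bash
python3 -m handwheel "0 0 0 0 0 -10 -0.8;0 0 0 0 0 -25 -0.8;0 0 0 0 0 -45 -0.8;0 0 0 0 0 -70 -0.8;0 0 0 0 0 -95 -0.8;0 0 0 0 0 -116 -0.8;0 0 0 0 0 -126 -0.8;0 0 0 0 0 -131 -0.8;0 0 0 0 0 -131 -0.8;0 0 0 0 0 -131 -0.8" 40
python3 - <<'E'
from h import *
go((.5246,.0441,.135),down(105.1))
E
```

```text
time: 6.05
eef_pos: [0.4616, 0.3427, 0.1437]
eef_rot: [0.746, 0.666, -0.001, -0.0]
wrist_force: [0.8, -1.1, -2.7]
finger_gap: 0.0297
grip_force: 40.0
turn [ -0.09   0.03 -21.53] shift [-289.7   96.1    8.8] | t 6.05 pos [0.4616 0.3427 0.1437] yaw 83.57 F [ 0.8 -1.1 -2.7] gap 0.0297 grip 40.0
```

```bash
python3 -m handwheel "0 0 -2 -25 8 0 -0.8;0 0 -5 -65 21 0 -0.8;0 0 -8 -105 35 0 -0.8;0 0 -11 -145 48 0 -0.8;0 0 -14 -185 61 0 -0.8;0 0 -17 -225 75 0 -0.8;0 0 -19.5 -260 86 0 -0.8;0 0 -21 -280 93 0 -0.8;0 0 -21.5 -288 95.5 3 -0.8;0 0 -21.5 -289.7 96.1 8.8 -0.8"
python3 - <<'E'
from h import *
go((.5246,.0441,.135),down(105.1))
cf=(.53,.03)
for n in('top','side'):
    fr=grab(n)
    h=.135-.0138+.001+.004
    R=rect(fr,h,cf,.1);H,S,V=hsv(R); print(n,'board',blob((H>45)&(H<90)&(S>130),cf,.1))
    cv2.imwrite(f'pics/h_{n}.png',cv2.resize(fr[0][180:300,200:360],(800,600))[:,:,::-1])
E
```

```text
time: 7.05
eef_pos: [0.525, 0.0439, 0.1351]
eef_rot: [0.609, 0.793, -0.0, -0.0]
wrist_force: [0.6, -0.7, -1.6]
finger_gap: 0.0297
grip_force: 40.0
turn [-0.03 -0.02 -0.1 ] shift [ 0.2 -0.3  0.1] | t 7.05 pos [0.525  0.0439 0.1351] yaw 105.0 F [ 0.6 -0.7 -1.6] gap 0.0297 grip 40.0
top board (array([0.4978, 0.07  ]), array([10.5,  4. ]), 8.1, array([0.4977, 0.07  ]))
side board (array([0.5271, 0.0293]), array([119.3, 101.9]), 14.5, array([0.5257, 0.0255]))
```

View pics/h_side.png

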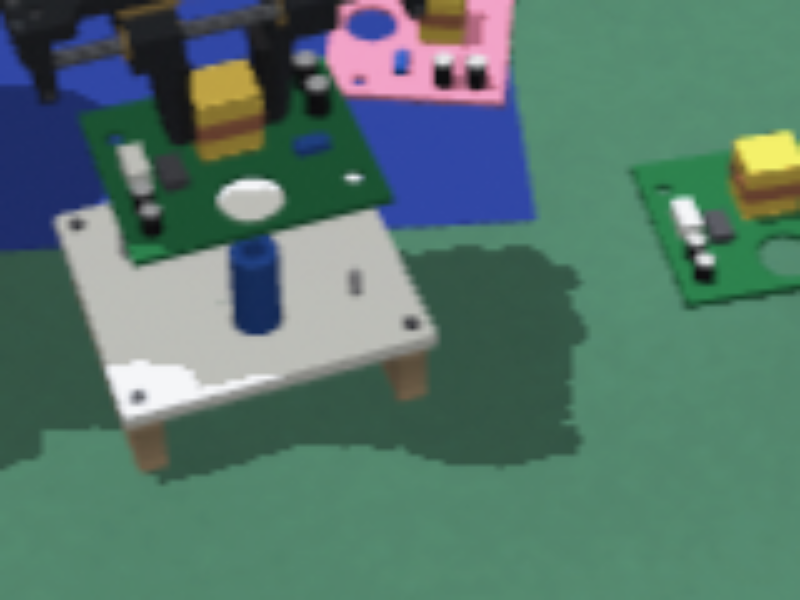

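```bash
python3 -m handwheel "0 0 0 0 0 8 -0.8;0 0 0 0 0 16 -0.8;0 0 0 0 0 22 -0.8;0 0 0 0 0 27 -0.8;0 0 0 0 0 32 -0.8;0 0 0 0 0 37 -0.8;0 0 0 0 0 42 -0.8;0 0 0 0 0 46 -0.8;0 0 0 0 0 48 -0.8;0 0 0 0 0 48 -0.8"
python3 - <<'E'
from h import *
go((.5246,.0441,.085),down(105.1))
fr=grab('side')
cf=(.53,.03);R=rect(fr,.0872-.0138+.005,cf,.1);H,S,V=hsv(R); print('board',blob((H>45)&(H<90)&(S>130),cf,.1))
cv2.imwrite(f'pics/i_side.png',cv2.resize(fr[0][195:285,205:325],(800,600),interpolation=2)[:,:,::-1])
E
```

```text
time: 8.15
eef_pos: [0.5249, 0.0443, 0.0876]
eef_rot: [0.608, 0.794, -0.0, -0.0]
wrist_force: [0.4, -0.0, -2.1]
finger_gap: 0.0294
grip_force: 40.0
turn [-0.02 -0.01 -0.03] shift [-0.1 -0.4  2.6] | t 8.15 pos [0.5249 0.0443 0.0876] yaw 105.07 F [ 0.4 -0.  -2.1] gap 0.0294 grip 40.0
board (array([0.5272, 0.0304]), array([118. , 102.3]), 14.8, array([0.5258, 0.0267]))
```

View pics/i_side.png

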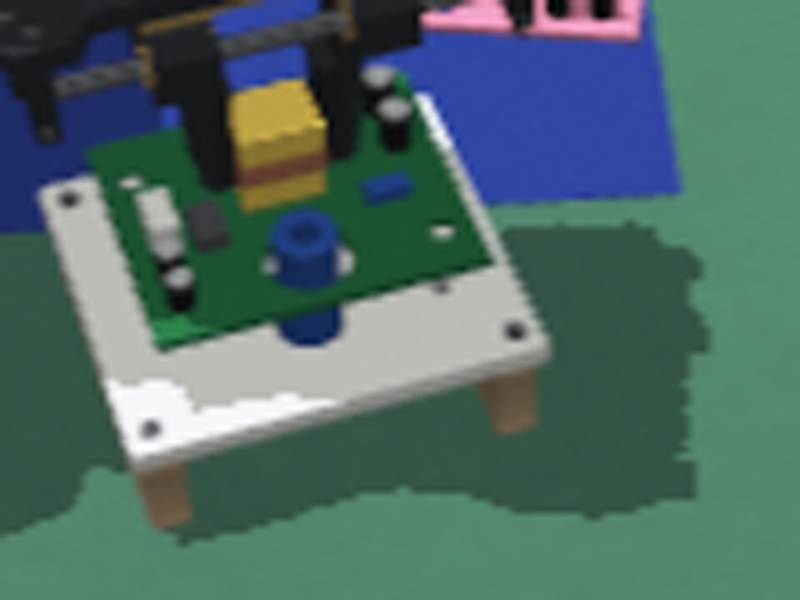

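```bash
python3 -m handwheel "0 0 0 0 0 4 -0.8;0 0 0 0 0 8 -0.8;0 0 0 0 0 10 -0.8;0 0 0 0 0 11 -0.8;0 0 0 0 0 12 -0.8;0 0 0 0 0 13 -0.8;0 0 0 0 0 14 -0.8;0 0 0 0 0 15 -0.8;0 0 0 0 0 16 -0.8;0 0 0 0 0 16 -0.8"
python3 - <<'E'
from h import *
go((.5246,.0441,.0585),down(105.1))
fr=grab('side')
cv2.imwrite(f'pics/j_side.png',cv2.resize(fr[0][195:285,205:325],(800,600),interpolation=2)[:,:,::-1])
E
```

```text
time: 9.2
eef_pos: [0.525, 0.0443, 0.0717]
eef_rot: [0.608, 0.794, -0.0, -0.0]
wrist_force: [-1.2, -0.8, -1.0]
finger_gap: 0.0299
grip_force: 40.0
turn [-0.01 -0.   -0.03] shift [-0.1 -0.4 13.2] | t 9.2 pos [0.525  0.0443 0.0717] yaw 105.07 F [-1.2 -0.8 -1. ] gap 0.0299 grip 40.0
```

View pics/j_side.png

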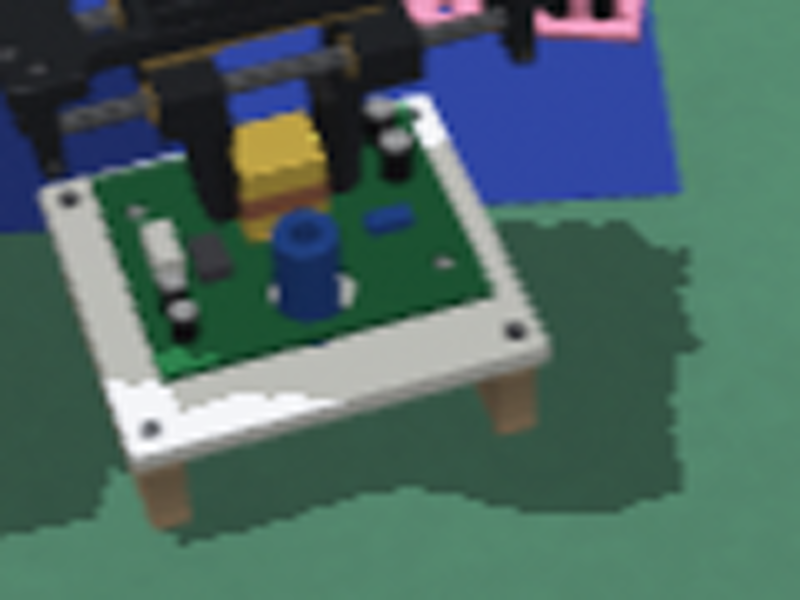

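```bash
python3 -m handwheel "0 0 0 0 0 1 -0.8;0 0 0 0 0 2 -0.8;0 0 0 0 0 3 -0.8;0 0 0 0 0 4 -0.8;0 0 0 0 0 5 -0.8;0 0 0 0 0 6 -0.8;0 0 0 0 0 7 -0.8;0 0 0 0 0 8 -0.8;0 0 0 0 0 9 -0.8;0 0 0 0 0 10 -0.8"
python3 - <<'E'
from h import *
go((.5246,.0441,.0585),down(105.1));print(arm.read_state()['ft_torque'])
E
```

```text
time: 10.25
eef_pos: [0.525, 0.0442, 0.0617]
eef_rot: [0.608, 0.794, 0.0, 0.0]
wrist_force: [0.3, -0.2, -2.9]
finger_gap: 0.0297
grip_force: 40.0
turn [ 0.   -0.   -0.03] shift [-0.  -0.4  3.2] | t 10.25 pos [0.525  0.0442 0.0617] yaw 105.07 F [ 0.3 -0.2 -2.9] gap 0.0297 grip 40.0
[-0.01076866 -0.09880147  0.01401601]
```

Pins are in with no contact force. I'll go down the last few mm in small steps, watching the force.

```bash
python3 -m handwheel "0 0 0 0 0 0.4 -0.8;0 0 0 0 0 0.8 -0.8;0 0 0 0 0 1.2 -0.8;0 0 0 0 0 1.6 -0.8;0 0 0 0 0 2 -0.8;0 0 0 0 0 2.3 -0.8;0 0 0 0 0 2.6 -0.8;0 0 0 0 0 2.8 -0.8;0 0 0 0 0 3 -0.8;0 0 0 0 0 3 -0.8"
python3 -c "
from h import *
go((.5246,.0441,.0585),down(105.1))"
```

```text
time: 11.25
eef_pos: [0.525, 0.0443, 0.0588]
eef_rot: [0.608, 0.794, 0.0, 0.0]
wrist_force: [0.3, 0.0, -1.2]
finger_gap: 0.0298
grip_force: 40.0
turn [ 0.    0.   -0.03] shift [-0.  -0.5  0.3] | t 11.25 pos [0.525  0.0443 0.0588] yaw 105.07 F [ 0.3  0.  -1.2] gap 0.0298 grip 40.0
```

```bash
python3 -m handwheel "0 0 0 0 0 0.2 -0.8;0 0 0 0 0 0.4 -0.8;0 0 0 0 0 0.6 -0.8;0 0 0 0 0 0.8 -0.8;0 0 0 0 0 1 -0.8;0 0 0 0 0 1.1 -0.8;0 0 0 0 0 1.2 -0.8;0 0 0 0 0 1.3 -0.8;0 0 0 0 0 1.4 -0.8;0 0 0 0 0 1.4 -0.8"
python3 -c "
from h import *
go((.5246,.0441,.0585),down(105.1))"
```

```text
time: 12.25
eef_pos: [0.5251, 0.0443, 0.0588]
eef_rot: [0.608, 0.794, 0.0, 0.0]
wrist_force: [-7.3, 0.5, 15.3]
finger_gap: 0.0295
grip_force: 40.0
turn [ 0.02  0.02 -0.01] shift [-0.  -0.5  0.3] | t 12.25 pos [0.5251 0.0443 0.0588] yaw 105.09 F [-7.3  0.5 15.3] gap 0.0295 grip 40.0
```

```bash
python3 -m handwheel "0 0 0 0 0 -0.5 -0.8;0 0 0 0 0 -1 -0.8;0 0 0 0 0 -1 -0.25;0 0 0 0 0 -1 -0.15;0 0 0 0 0 -1 -0.05;0 0 0 0 0 -1 -0.05;0 0 0 0 0 -1 -0.05;0 0 0 0 0 -1 -0.05;0 0 0 0 0 -2 -0.05;0 0 0 0 0 -4 -0.05" 20
python3 -m handwheel "0 0 0 0 0 -10 -0.05;0 0 0 0 0 -25 -0.05;0 0 0 0 0 -45 -0.05;0 0 0 0 0 -70 -0.05;0 0 0 0 0 -100 -0.05;0 0 0 0 0 -130 -0.05;0 0 0 -40 0 -150 -0.05;0 0 0 -80 0 -165 -0.05;0 0 0 -130 0 -170 -0.05;0 0 0 -170 0 -170 -0.05"
python3 - <<'E'
from h import *
go((.5246,.0441,.0585),down(105.1))
for n in('top','side'):
    fr=grab(n); im,W=fr[:2]
    cf=(.528,.032);H,S,V=hsv(rect(fr,.049,cf,.1)); print(n,'board',blob((H>45)&(H<90)&(S>120),cf,.1))
    H,S,V=hsv(rect(fr,.045,cf)); print(' deck',blob(((S<50)&(V>140))|((H>45)&(H<90)&(S>165)),cf))
    cv2.imwrite(f'pics/k_{n}.png',im[:,:,::-1])
    # tube rim: depth
    m=(W[...,2]>.082)&(W[...,2]<.1)&(np.hypot(W[...,0]-.535,W[...,1]-.006)<.03); H,S,V=hsv(im); mt=m&(S>100)&(H>95)&(H<130)
    print(' tube pts',W[mt].mean(0).round(4),mt.sum())
    d=W[(H>60)&(H<80)&(S>150)&(np.hypot(W[...,0]-.528,W[...,1]-.032)<.07)]; d=d[np.isfinite(d).all(1)&(d[:,2]>.02)]
    A=np.c_[d[:,:2]-d[:,:2].mean(0),np.ones(len(d))]; w=abs(d[:,2]-np.median(d[:,2]))<.008
    print(' board plane',np.linalg.lstsq(A[w],d[w,2],rcond=None)[0].round(4),w.sum())
a=cv2.imread('pics/k_side.png');cv2.imwrite('pics/k1.png',np.hstack([cv2.resize(a[195:285,205:325],(400,300),interpolation=2),cv2.resize(a[325:415,220:340],(400,300),interpolation=2)]))
E
```

```text
time: 13.25
eef_pos: [0.5249, 0.0443, 0.0614]
eef_rot: [0.608, 0.794, -0.0, -0.0]
wrist_force: [0.5, -0.4, 0.0]
finger_gap: 0.042
grip_force: 0.0
time: 14.25
eef_pos: [0.5697, -0.1222, 0.2334]
eef_rot: [0.608, 0.794, 0.0, 0.001]
wrist_force: [1.3, 0.6, -0.8]
finger_gap: 0.0418
grip_force: 0.0
turn [ 0.12  0.11 -0.05] shift [172.6  -0.7 174.6] | t 14.25 pos [ 0.5697 -0.1222  0.2334] yaw 105.05 F [ 1.3  0.6 -0.8] gap 0.0418 grip 0.0
top board (array([0.5298, 0.0324]), array([115.7,  96.2]), 14.9, array([0.5301, 0.0326]))
 deck (array([0.5292, 0.0327]), array([151.8, 138.7]), 14.9, array([0.5295, 0.0328]))
 tube pts [0.5346 0.0059 0.0889] 41
 board plane [0.002  0.0029 0.0489] 611
side board (array([0.528, 0.031]), array([117.7,  99.8]), 15.1, array([0.5273, 0.0301]))
 deck (array([0.5276, 0.0315]), array([152.8, 140.7]), 15.2, array([0.5275, 0.0316]))
 tube pts [0.5315 0.0012 0.0881] 54
 board plane [-0.0003  0.001   0.0497] 706
```

View pics/k1.png

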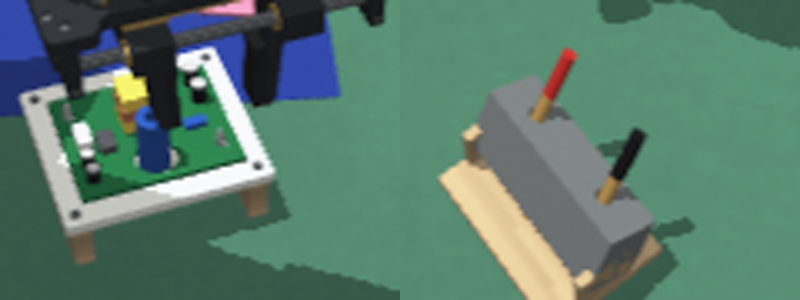

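```bash
cat > probe.py <<'E'
from h import *
from scipy.optimize import least_squares
D={}
for n in('top','side'):
    fr=grab(n); im=cv2.imread(f'pics/{n}0.png')[:,:,::-1]; u=im.astype(float)
    H,S,V=hsv(np.ascontiguousarray(im)); W=fr[1]
    o=np.zeros((420,560),bool)
    if n=='top': o[215:245,395:432]=1
    else: o[325:400,240:320]=1
    red=np.where(o,np.clip((u[...,0]-1.3*np.maximum(u[...,1],u[...,2])-20)/80,0,1),0)
    blk=np.where(o,np.clip((55-V)/30.,0,1)*(V<55),0)
    if n=='side': blk[:, :270]=0; blk[385:]=0
    D[n]=(fr,red,blk)
    v,uu=np.mgrid[:420,:560]
    for nm,w in(('red',red),('blk',blk)): print(n,nm,w.sum().round(1),(w*uu).sum()/w.sum(),(w*v).sum()/w.sum(), np.argwhere(w>.5).min(0),np.argwhere(w>.5).max(0))
def proj(fr,P):
    _,_,F,T,f=fr; C=(P-T[:3,3])@T[:3,:3]; return np.stack([C[...,0]/C[...,2]*F+f['cx'],C[...,1]/C[...,2]*F+f['cy']],-1)
def stat(w):
    v,u=np.mgrid[:420,:560]; m=w.sum(); c=np.array([(w*u).sum(),(w*v).sum()])/m
    C=np.cov(np.c_[u[w>0],v[w>0]].T,aweights=w[w>0]); e=np.linalg.eigh(C)[1][:,1]; return c,e*np.sign(-e[1])
def ax(a,t): return np.array([np.sin(t)*np.cos(a),np.sin(t)*np.sin(a),np.cos(t)])
def res(p):
    a=p[6]; r=[]
    for k,(i,t) in enumerate(((0,p[7]),(3,p[8]))):
        T=p[i:i+3]; A=ax(a,t)
        for n in('side','top'):
            fr=D[n][0]; w=D[n][1+k]
            if n=='top' and k==1: continue
            c,e=stat(w); m=proj(fr,T-.015*A); r+=list((m-c)/(.4 if n=='side' else 1))
            if n=='side':
                d=proj(fr,T)-proj(fr,T-.03*A); d/=np.linalg.norm(d); r.append((d[0]*e[1]-d[1]*e[0])/.05)
        r.append((t-np.radians(26.5))/.02)
    d=p[3:6]-p[:3]; bt=d-A*(d@A)
    r.append((d@np.array([np.cos(a),np.sin(a),0]))/.002); r.append((np.linalg.norm(d)-.06)/.001); r.append(d[2]/.001)
    # height: exposed 46 mm from block face; tops near .095
    return r
p0=np.array([.562,-.283,.096,.595,-.331,.096,.6,.46,.46])
s=least_squares(res,p0,x_scale=[.01]*6+[.1]*3); print(s.x.round(4),np.degrees(s.x[6:]).round(1),s.cost,np.round(s.fun,1))
np.save('probe.npy',s.x)
E
python3 probe.py
```

```text
top red 11.4 407.3660294920808 225.798470780994 [223 407] [228 408]
top blk 2.3 422.2608695652174 216.39130434782606 [217 422] [217 422]
side red 51.3 267.3827797798773 346.5939417551379 [340 263] [354 272]
side blk 54.1 287.9161528976572 371.1615289765721 [364 284] [378 292]
[ 0.5614 -0.2825  0.0944  0.5943 -0.3328  0.0944  0.5749  0.4654  0.4617] [32.9 26.7 26.5] 0.5224835961543727 [ 0.3  0.   0.5  0.1  0.8  0.1 -0.1 -0.  -0.1 -0.   0.1  0.1 -0. ]
```

```bash
cat > pg.py <<'E'
import sys
from probe import ax
E
cat >> h.py <<'E'
def pg(d):
    p=np.load('probe.npy'); A=np.array([np.sin(p[7])*np.cos(p[6]),np.sin(p[7])*np.sin(p[6]),np.cos(p[7])])
    y=np.array([np.sin(p[6]),-np.cos(p[6]),0]); z=-A; return p[:3]+d*A, Ro.from_matrix(np.stack([np.cross(y,z),y,z],1))
E
python3 -c "
from h import *
go(*pg(.05))"
```

```text
turn [ 16.74 -23.04  70.69] shift [-147.9  -28.    92.6] | t 14.45 pos [ 0.569  -0.1202  0.2317] yaw 105.0 F [-0.2  0.1  0.7] gap 0.0417 grip 0.0
```

```bash
python3 -m handwheel "1.7 -2.3 7.1 -15 -3 5 -0.3;3.3 -4.6 14.1 -30 -6 10 -0.3;5 -6.9 21.2 -45 -8 20 -0.3;6.7 -9.2 28.3 -60 -11 30 -0.3;8.4 -11.5 35.3 -75 -14 40 -0.3;10 -13.8 42.4 -90 -17 50 -0.3;11.7 -16.1 49.5 -105 -20 60 -0.3;13.4 -18.4 56.6 -120 -23 65 -0.3;15.1 -20.7 63.6 -135 -26 70 -0.3;16.74 -23.04 70.69 -147.9 -28 80 -0.3" 20
python3 - <<'E'
from h import *
go(*pg(.03)); print(arm.read_state()['joints'].round(2))
E
```

```text
time: 15.45
eef_pos: [0.5812, -0.269, 0.1525]
eef_rot: [0.933, 0.275, -0.221, 0.067]
wrist_force: [-0.8, -1.0, 0.5]
finger_gap: 0.0311
grip_force: 0.0
turn [ 0.11  0.05 -0.19] shift [ 4.7  0.4 32.7] | t 15.45 pos [ 0.5812 -0.269   0.1525] yaw 32.73 F [-0.8 -1.   0.5] gap 0.0311 grip 0.0
[-0.46  0.81  0.99 -0.4   1.59  0.58]
```

```bash
python3 -m handwheel "0 0 0 2 0 10 -0.3;0 0 0 4 0.2 20 -0.3;0 0 0 4.7 0.4 28 -0.3;0 0 0 4.7 0.4 36 -0.3;0 0 0 4.7 0.4 42 -0.3;0 0 0 4.7 0.4 47 -0.3;0 0 0 4.7 0.4 49 -0.3;0 0 0 4.7 0.4 50 -0.3;0 0 0 4.7 0.4 50 -0.3;0 0 0 4.7 0.4 50 -0.3"
python3 - <<'E'
from h import *
go(*pg(-.028))
fr=grab('side');cv2.imwrite('pics/l.png',cv2.resize(fr[0][300:405,200:340],(800,600),interpolation=2)[:,:,::-1])
E
```

```text
time: 16.45
eef_pos: [0.5657, -0.2803, 0.1048]
eef_rot: [0.933, 0.276, -0.221, 0.066]
wrist_force: [0.7, 0.1, 0.5]
finger_gap: 0.0309
grip_force: 0.0
turn [ 0.07 -0.01  0.05] shift [ 0.3 -0.6 39.5] | t 16.45 pos [ 0.5657 -0.2803  0.1048] yaw 33.0 F [0.7 0.1 0.5] gap 0.0309 grip 0.0
```

View pics/l.png

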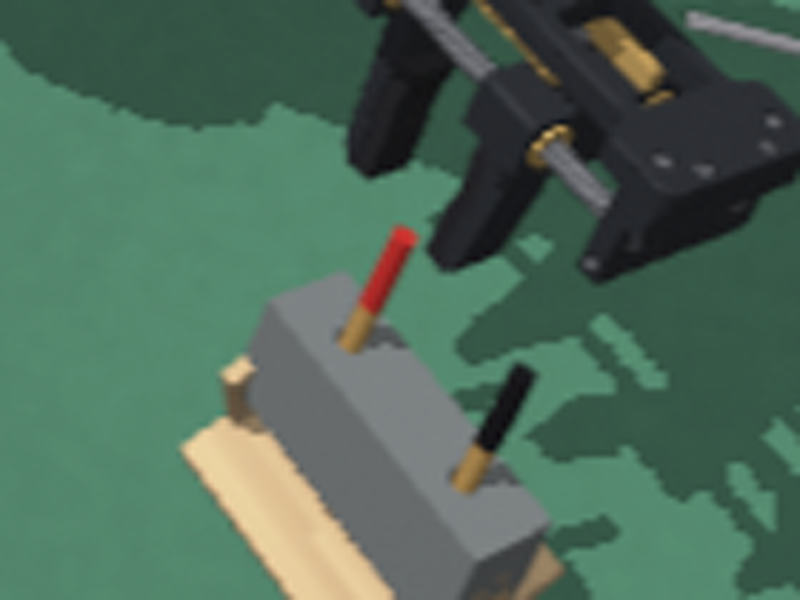

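```bash
python3 -m handwheel "0 0 0 0 0 6 -0.3;0 0 0 0 -0.3 12 -0.3;0 0 0 0 -0.5 18 -0.3;0 0 0 0 -0.5 24 -0.3;0 0 0 0 -0.5 29 -0.3;0 0 0 0 -0.5 34 -0.3;0 0 0 0 -0.5 37 -0.3;0 0 0 0 -0.5 39 -0.3;0 0 0 0 -0.5 39.5 -0.3;0 0 0 0 -0.5 39.5 -0.3" 15
python3 -m handwheel "0 0 0 0 0 0 -0.4;0 0 0 0 0 0 -0.5;0 0 0 0 0 0 -0.6;0 0 0 0 0 0 -0.7;0 0 0 0 0 0 -0.8;0 0 0 0 0 0 -0.9;0 0 0 0 0 0 -1;0 0 0 0 0 0 -1;0 0 0 0 0 0 -1;0 0 0 0 0 0 -1" 15
python3 -c "
from h import *
go(*pg(-.028))"
```

```text
time: 17.5
eef_pos: [0.5505, -0.2895, 0.0694]
eef_rot: [0.933, 0.276, -0.221, 0.066]
wrist_force: [-0.3, 1.4, -0.4]
finger_gap: 0.031
grip_force: 0.0
time: 18.5
eef_pos: [0.5504, -0.2895, 0.0693]
eef_rot: [0.933, 0.276, -0.221, 0.066]
wrist_force: [0.5, 0.6, -0.0]
finger_gap: 0.0075
grip_force: 15.0
turn [0.04 0.   0.05] shift [ 0.4  0.1 -0.3] | t 18.5 pos [ 0.5504 -0.2895  0.0693] yaw 33.0 F [ 0.5  0.6 -0. ] gap 0.0075 grip 15.0
```

```bash
python3 -m handwheel "0 0 0 0 0 -2 -1;0 0 0 0 0 -6 -1;0 0 0 0 0 -12 -1;0 0 0 0 0 -20 -1;0 0 0 0 0 -28 -1;0 0 0 0 0 -36 -1;0 0 0 0 0 -48 -1;0 0 0 0 0 -65 -1;0 0 0 0 0 -85 -1;0 0 0 0 0 -100 -1" 30
python3 -c "
from h import *
go((.5352,.0057,.17),down(33))"
```

```text
time: 19.5
eef_pos: [0.5888, -0.2646, 0.1605]
eef_rot: [0.933, 0.276, -0.221, 0.066]
wrist_force: [-0.5, -0.1, -0.3]
finger_gap: 0.0066
grip_force: 30.0
turn [ 0.09 26.62  0.  ] shift [  87.1 -255.9  -54.7] | t 19.5 pos [ 0.5888 -0.2646  0.1605] yaw 32.98 F [-0.5 -0.1 -0.3] gap 0.0066 grip 30.0
```

```bash
python3 -m handwheel "0 3 0 5 -12 -5 -1;0 7 0 15 -42 -12 -1;0 11 0 27 -77 -20 -1;0 15 0 39 -112 -28 -1;0 19 0 51 -147 -36 -1;0 22 0 63 -182 -43 -1;0 24.5 0 74 -214 -49 -1;0 26 0 81 -238 -52 -1;0 26.6 0 85.5 -251 -54 -1;0 26.6 0 87.1 -255.9 -54.7 -1"
cat > rod.py <<'E'
from h import *
# rod in side/top pics near TCP: brass+red columns, tube rim
s=arm.read_state(); c=s['eef_pos']; print('tcp',c.round(4),'F',s['wrist_force'].round(1),'t',s['time'])
for n in('side','top'):
    fr=grab(n); im,W,F,T,f=fr; cv2.imwrite(f'pics/r_{n}.png',im[:,:,::-1])
    def pr(P):
        C=(np.array(P)-T[:3,3])@T[:3,:3]; return np.array([C[0]/C[2]*F+f['cx'],C[1]/C[2]*F+f['cy']])
    print(n,'tcp px',pr(c).round(1),'tip px if straight',pr(c-[0,0,.052]).round(1),'mouth px',pr([.5352,.0057,.09]).round(1),'px/m',F/np.linalg.norm(c-T[:3,3]))
    if n=='side':
        a,b=pr(c).astype(int); x0,y0=a-32,b-25
        cv2.imwrite('pics/r1.png',cv2.resize(im[y0:y0+75,x0:x0+75],(600,600),interpolation=2)[:,:,::-1]); print('crop',x0,y0,'x8')
E
python3 rod.py
```

```text
time: 20.5
eef_pos: [0.5345, 0.0061, 0.169]
eef_rot: [0.959, 0.285, -0.0, 0.0]
wrist_force: [-0.1, -0.9, -0.6]
finger_gap: 0.0067
grip_force: 30.0
tcp [0.5345 0.0061 0.169 ] F [-0.1 -0.9 -0.6] t 20.5
side tcp px [248.8 204. ] tip px if straight [249.9 221. ] mouth px [250.7 229.4] px/m 460.94462198522785
crop 216 179 x8
top tcp px [317.4 232. ] tip px if straight [316.  233.6] mouth px [315.4 234.2] px/m 338.7971789317873
```

View pics/r1.png

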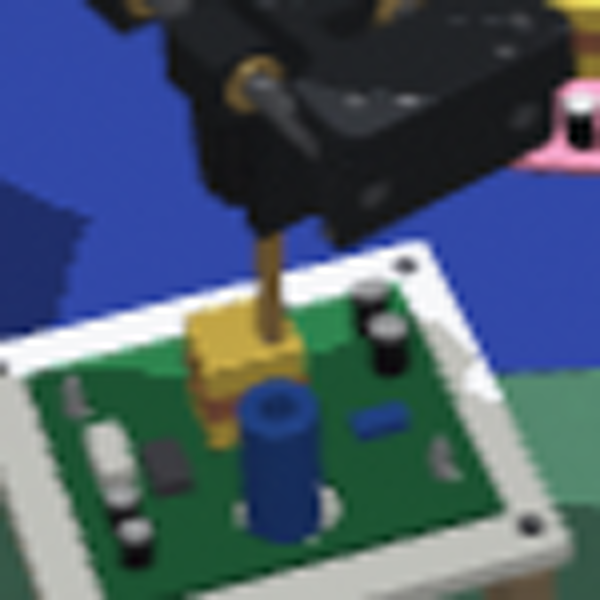

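```bash
python3 -c "
from h import *
go((.5356,.0057,.1455),down(33))"
```

```text
turn [0.04 0.08 0.04] shift [ 0.9  0.  23.1] | t 20.6 pos [0.5348 0.0053 0.1686] yaw 33.04 F [ 0.4 -0.2  0.2] gap 0.0065 grip 30.0
```

```bash
python3 -m handwheel "0 0 0 0.5 0 5 -1;0 0 0 0.5 0 10 -1;0 0 0 0.5 0 15 -1;0 0 0 0.5 0 18 -1;0 0 0 0.5 0 20 -1;0 0 0 0.5 0 21 -1;0 0 0 0.5 0 22 -1;0 0 0 0.5 0 22.5 -1;0 0 0 0.5 0 22.5 -1;0 0 0 0.5 0 22.5 -1"
python3 - <<'E'
from h import *
ps=[];im=[]
for i in range(8):
    fr=grab('side'); im.append(fr[0].astype(float)); ps.append(arm.read_state()['eef_pos'])
print(np.mean(ps,0).round(4),np.std(ps,0).round(4))
a=np.mean(im,0).astype(np.uint8)
cv2.imwrite('pics/m.png',cv2.resize(a[205:245,230:270],(600,600),interpolation=2)[:,:,::-1])
H,S,V=hsv(a)
for r in range(212,236): print(r,' '.join('%3d,%3d,%3d'%tuple(a[r,c]) for c in range(245,258)))
E
```

```text
time: 21.6
eef_pos: [0.5349, 0.0056, 0.146]
eef_rot: [0.959, 0.284, -0.0, 0.0]
wrist_force: [0.2, 0.7, -0.7]
finger_gap: 0.0065
grip_force: 30.0
[0.5349 0.0056 0.1459] [0. 0. 0.]
212  32, 43, 89  32, 44, 89  26, 33, 67  19, 20, 22  21, 23, 25  21, 23, 25  21, 23, 25  22, 23, 25  21, 23, 25  21, 23, 25  22, 23, 25  23, 24, 27  24, 26, 28
213  47, 69,161  42, 59,135  27, 34, 70  20, 20, 23  21, 22, 25  22, 23, 25  22, 23, 25  22, 23, 25  22, 23, 25  22, 23, 25 100,102,106 106,107,112  25, 26, 28
214 129,144,205 129,141,192  69, 78,116  19, 19, 21  22, 22, 25  21, 23, 25  22, 23, 25  22, 23, 25 100,101,106 171,173,179 225,226,231 199,201,207  24, 26, 28
215 242,244,247 242,244,247 215,217,222 104,105,109  21, 22, 25  22, 23, 26  67, 66, 63 115,115,116 208,210,217 243,244,247 245,246,248 205,208,214  25, 26, 29
216 219,212,177 228,219,165 213,191,119 142,123, 62  43, 38, 30  57, 48, 32 128,121,111 220,219,220 244,245,248 225,235,234 167,210,191 127,160,146  37, 38, 41
217 195,168, 83 196,169, 80 194,166, 72 155,131, 58  94, 74, 43  98, 77, 44 111,111, 86 125,160,134 115,168,138  86,147,1
[... 2218 characters left out ...]
  32, 64,130  30, 61,124  25, 58, 93  25, 73, 57  27, 83, 50
232 103, 92, 56  39, 57, 93  30, 60,120  32, 64,129  32, 64,130  32, 64,130  33, 65,131  35, 67,134  34, 64,128  26, 51,105  22, 52, 76  24, 72, 57  27, 83, 50
233 105, 92, 55  36, 49, 73  21, 43, 86  25, 49, 99  31, 59,116  31, 60,118  29, 56,112  26, 52,104  23, 46, 93  21, 43, 89  21, 51, 76  25, 72, 57  27, 83, 50
234  69, 86, 51  37, 56, 69  20, 41, 83  21, 43, 87  22, 45, 91  22, 45, 92  23, 46, 92  23, 45, 92  21, 44, 89  21, 43, 87  21, 51, 76  25, 72, 57  27, 83, 49
235  31, 75, 55  22, 51, 71  19, 40, 83  21, 42, 86  21, 43, 88  21, 44, 89  22, 44, 90  22, 44, 90  22, 44, 90  21, 43, 87  21, 52, 76  25, 72, 57  28, 83, 50
```

View pics/m.png

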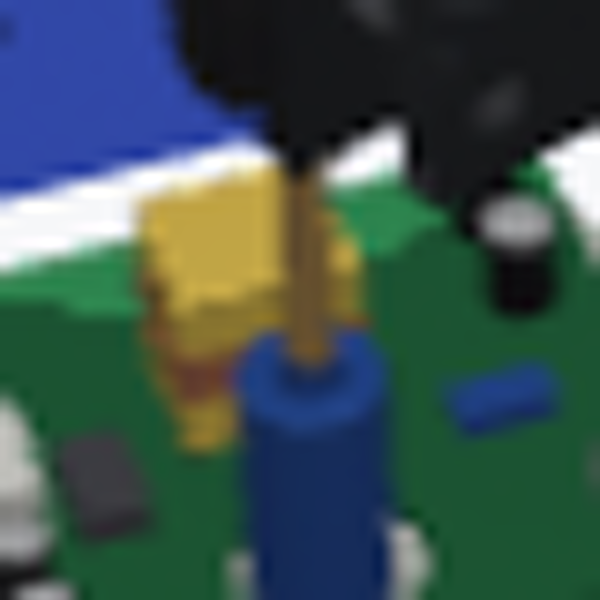

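```bash
python3 -m handwheel "0 0 0 0.2 0.2 0.5 -1;0 0 0 0.2 0.2 1 -1;0 0 0 0.2 0.2 1.5 -1;0 0 0 0.2 0.2 2 -1;0 0 0 0.2 0.2 2.5 -1;0 0 0 0.2 0.2 3 -1;0 0 0 0.2 0.2 3.5 -1;0 0 0 0.2 0.2 4 -1;0 0 0 0.2 0.2 4.5 -1;0 0 0 0.2 0.2 4.5 -1" 20
python3 -m handwheel "0 0 0 0 0 0.4 -1;0 0 0 0 0 0.8 -1;0 0 0 0 0 1.2 -1;0 0 0 0 0 1.6 -1;0 0 0 0 0 2 -1;0 0 0 0 0 2.4 -1;0 0 0 0 0 2.8 -1;0 0 0 0 0 3.2 -1;0 0 0 0 0 3.5 -1;0 0 0 0 0 3.5 -1"
```

```text
time: 23.0
eef_pos: [0.5352, 0.0055, 0.1413]
eef_rot: [0.959, 0.284, -0.001, 0.0]
wrist_force: [0.3, 0.2, -0.2]
finger_gap: 0.0069
grip_force: 20.0
time: 24.0
eef_pos: [0.5351, 0.0055, 0.1378]
eef_rot: [0.959, 0.284, -0.001, 0.0]
wrist_force: [0.2, 1.3, 0.0]
finger_gap: 0.0074
grip_force: 20.0
```

```bash
python3 -m handwheel "0 0 0 0 0 0.5 -1;0 0 0 0 0 1 -1;0 0 0 0 0 1.5 -1;0 0 0 0 0 2.2 -1;0 0 0 0 0 3 -1;0 0 0 0 0 4 -1;0 0 0 0 0 5 -1;0 0 0 0 0 6 -1;0 0 0 0 0 7 -1;0 0 0 0 0 8 -1"
python3 -c "
from h import *
go((.5356,.0057,.1),down(33)); print(arm.read_state()['ft_torque'].round(2))"
```

```text
time: 25.0
eef_pos: [0.5352, 0.0055, 0.1298]
eef_rot: [0.959, 0.284, -0.001, 0.0]
wrist_force: [-0.4, 0.5, -0.7]
finger_gap: 0.0069
grip_force: 20.0
turn [0.02 0.07 0.01] shift [ 0.5  0.  29.8] | t 25.0 pos [0.5352 0.0055 0.1298] yaw 33.01 F [-0.4  0.5 -0.7] gap 0.0069 grip 20.0
[-0.02  0.01 -0.01]
```

In the bore with no force. Continue down to fingertips about 8 mm above the rim.

```bash
python3 -m handwheel "0 0 0 0 0 2 -1;0 0 0 0 0 4 -1;0 0 0 0 0 6 -1;0 0 0 0 0 8.5 -1;0 0 0 0 0 11 -1;0 0 0 0 0 13.5 -1;0 0 0 0 0 16 -1;0 0 0 0 0 18.5 -1;0 0 0 0 0 21 -1;0 0 0 0 0 22 -1"
python3 -c "
from h import *
go((.5356,.0057,.1),down(33)); print(arm.read_state()['ft_torque'].round(2))"
```

```text
time: 26.0
eef_pos: [0.535, 0.0055, 0.1076]
eef_rot: [0.959, 0.284, -0.001, 0.0]
wrist_force: [-1.6, -0.5, 0.1]
finger_gap: 0.0065
grip_force: 20.0
turn [-0.    0.09  0.01] shift [0.6 0.1 7.6] | t 26.0 pos [0.535  0.0055 0.1076] yaw 33.01 F [-1.6 -0.5  0.1] gap 0.0065 grip 20.0
[-0.11  0.2   0.01]
```

```bash
python3 -m handwheel "0 0 0 0 0 2 -1;0 0 0 0 0 4 -1;0 0 0 0 0 6 -1;0 0 0 0 0 7.5 -1;0 0 0 0 0 9 -1;0 0 0 0 0 10 -1;0 0 0 0 0 11 -1;0 0 0 0 0 12 -1;0 0 0 0 0 12.5 -1;0 0 0 0 0 12.5 -1"
python3 -c "
from h import *
go((.5356,.0057,.1),down(33)); print(arm.read_state()['ft_torque'].round(2))"
```

```text
time: 27.0
eef_pos: [0.5349, 0.0052, 0.0956]
eef_rot: [0.959, 0.284, -0.001, 0.0]
wrist_force: [-4.7, -2.1, 6.0]
finger_gap: 0.007
grip_force: 20.0
turn [0.02 0.1  0.01] shift [ 0.8 -0.  -4.4] | t 27.0 pos [0.5349 0.0052 0.0956] yaw 33.01 F [-4.7 -2.1  6. ] gap 0.007 grip 20.0
[-0.4   0.9   0.03]
```

```bash
python3 -m handwheel "0 0 0 0 0 -1 -1;0 0 0 0 0 -1 -0.8;0 0 0 0 0 -1 -0.7;0 0 0 0 0 -1 -0.6;0 0 0 0 0 -1 -0.5;0 0 0 0 0 -4 -0.5;0 0 0 0 0 -12 -0.5;0 0 0 0 0 -25 -0.5;0 0 0 0 0 -40 -0.5;0 0 0 0 0 -50 -0.5" 10
python3 - <<'E'
from h import *
go((.5353,.0056,.12),down(33))
fr=grab('side');im,W,F,T,f=fr
H,S,V=hsv(im); m=((H<8)|(H>172))&(S>120); m[:200]=0;m[245:]=0;m[:,:235]=0;m[:,265:]=0
print(np.c_[np.argwhere(m),W[m].round(3)].tolist())
cv2.imwrite('pics/n.png',cv2.resize(im[190:250,220:280],(600,600),interpolation=2)[:,:,::-1])
E
```

```text
time: 28.0
eef_pos: [0.5357, 0.0054, 0.1474]
eef_rot: [0.959, 0.284, 0.0, 0.001]
wrist_force: [-0.5, 0.1, 0.3]
finger_gap: 0.0223
grip_force: 0.0
turn [ 0.11 -0.03  0.01] shift [-0.3 -0.4 27.4] | t 28.0 pos [0.5357 0.0054 0.1474] yaw 33.01 F [-0.5  0.1  0.3] gap 0.0223 grip 0.0
[[223.0, 249.0, 0.532, 0.007, 0.11], [223.0, 250.0, 0.535, 0.006, 0.11], [223.0, 251.0, 0.537, 0.003, 0.113], [224.0, 249.0, 0.532, 0.003, 0.11], [224.0, 250.0, 0.534, 0.001, 0.113], [224.0, 251.0, 0.537, 0.003, 0.11], [225.0, 249.0, 0.532, 0.003, 0.107], [225.0, 250.0, 0.534, 0.003, 0.107], [226.0, 249.0, 0.532, 0.003, 0.104], [226.0, 250.0, 0.534, 0.0, 0.107], [226.0, 251.0, 0.536, 0.001, 0.106], [227.0, 249.0, 0.532, 0.004, 0.1], [227.0, 250.0, 0.534, 0.001, 0.103], [227.0, 251.0, 0.536, 0.004, 0.099], [228.0, 249.0, 0.532, 0.003, 0.098], [228.0, 250.0, 0.534, 0.001, 0.1], [228.0, 251.0, 0.536, 0.001, 0.099], [229.0, 249.0, 0.531, 0.002, 0.096], [229.0, 250.0, 0.534, 0.001, 0.097], [229.0, 251.0, 0.536, 0.003, 0.094], [230.0, 249.0, 0.531, 0.004, 0.091], [230.0, 250.0, 0.534, -0.0, 0.094], [230.0, 251.0, 0.536, 0.0, 0.094]]
```

View pics/n.png

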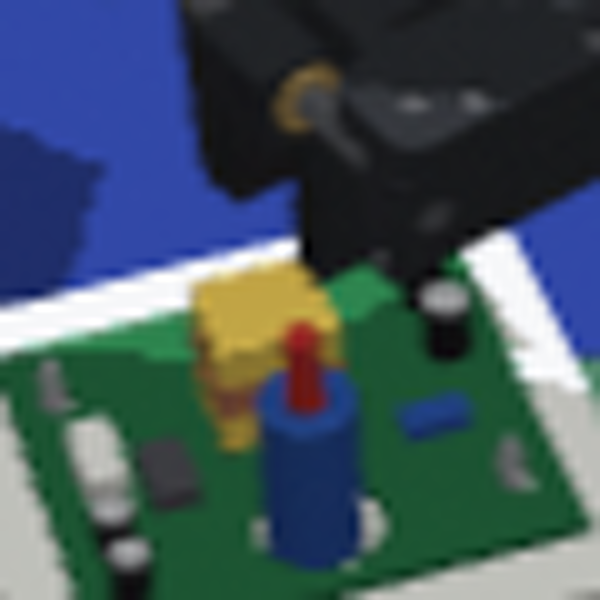

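```bash
python3 -m handwheel "0 0 0 0 0 0 -1;0 0 0 0 0 0 -1;0 0 0 0 0 0 -1;0 0 0 0 0 0 -1;0 0 0 0 0 5 -1;0 0 0 0 0 12 -1;0 0 0 0 0 18 -1;0 0 0 0 0 22 -1;0 0 0 0 0 25 -1;0 0 0 0 0 26 -1" 10
python3 -c "
from h import *
go((.5353,.0056,.094),down(33))"
```

```text
time: 29.05
eef_pos: [0.5351, 0.0055, 0.119]
eef_rot: [0.959, 0.284, -0.001, 0.0]
wrist_force: [-1.0, 0.1, -0.1]
finger_gap: 0.0005
grip_force: 0.0
turn [-0.    0.09  0.01] shift [ 0.3  0.  25. ] | t 29.05 pos [0.5351 0.0055 0.119 ] yaw 33.01 F [-1.   0.1 -0.1] gap 0.0005 grip 0.0
```

```bash
python3 -m handwheel "0 0 0 0 0 1 -1;0 0 0 0 0 2 -1;0 0 0 0 0 3 -1;0 0 0 0 0 4 -1;0 0 0 0 0 5 -1;0 0 0 0 0 6 -1;0 0 0 0 0 7 -1;0 0 0 0 0 8 -1;0 0 0 0 0 9 -1;0 0 0 0 0 10 -1"
python3 -m handwheel "0 0 0 0 0 1 -1;0 0 0 0 0 2 -1;0 0 0 0 0 3 -1;0 0 0 0 0 4 -1;0 0 0 0 0 5 -1;0 0 0 0 0 6 -1;0 0 0 0 0 7 -1;0 0 0 0 0 8 -1;0 0 0 0 0 9 -1;0 0 0 0 0 10 -1"
python3 -c "
from h import *
go((.5353,.0056,.094),down(33))"
```

```text
time: 30.05
eef_pos: [0.5356, 0.0054, 0.1098]
eef_rot: [0.959, 0.284, 0.0, 0.001]
wrist_force: [0.6, 0.4, 6.3]
finger_gap: 0.0003
grip_force: 2.8
time: 31.05
eef_pos: [0.5357, 0.0053, 0.1001]
eef_rot: [0.959, 0.284, 0.0, 0.001]
wrist_force: [0.4, -0.2, 6.2]
finger_gap: 0.0005
grip_force: 2.8
turn [ 0.09 -0.01  0.01] shift [-0.2 -0.5  6.1] | t 31.05 pos [0.5357 0.0053 0.1001] yaw 33.01 F [ 0.4 -0.2  6.2] gap 0.0005 grip 2.8
```

The contact is yielding at 6 N, as expected. The last 6 mm go slower.

```bash
python3 -m handwheel "0 0 0 0 0 0.6 -1;0 0 0 0 0 1.2 -1;0 0 0 0 0 1.8 -1;0 0 0 0 0 2.4 -1;0 0 0 0 0 3 -1;0 0 0 0 0 3.6 -1;0 0 0 0 0 4.2 -1;0 0 0 0 0 4.8 -1;0 0 0 0 0 5.2 -1;0 0 0 0 0 5.5 -1"
python3 -m handwheel "0 0 0 0 0 0.2 -1;0 0 0 0 0 0.4 -1;0 0 0 0 0 0.6 -1;0 0 0 0 0 0.8 -1;0 0 0 0 0 1 -1;0 0 0 0 0 1 -1;0 0 0 0 0 1 -1;0 0 0 0 0 1 -1;0 0 0 0 0 1 -1;0 0 0 0 0 1 -1"
```

```text
time: 32.05
eef_pos: [0.5357, 0.0053, 0.0946]
eef_rot: [0.959, 0.284, 0.0, 0.001]
wrist_force: [0.2, -1.2, 4.9]
finger_gap: 0.0004
grip_force: 2.8
time: 33.05
eef_pos: [0.5359, 0.0053, 0.0941]
eef_rot: [0.959, 0.284, 0.001, 0.001]
wrist_force: [-0.4, 0.1, 9.9]
finger_gap: 0.0006
grip_force: 4.7
```

```bash
python3 -m handwheel "0 0 0 0 0 0.2 -1;0 0 0 0 0 0.3 -1;0 0 0 0 0 0.4 -1;0 0 0 0 0 0.5 -1;0 0 0 0 0 0.6 -1;0 0 0 0 0 0.6 -1;0 0 0 0 0 0.6 -1;0 0 0 0 0 0.6 -1;0 0 0 0 0 0.6 -1;0 0 0 0 0 0.6 -1"
python3 -m handwheel "0 0 0 0 0 -1 -1;0 0 0 0 0 -3 -1;0 0 0 0 0 -8 -1;0 0 0 0 0 -18 -1;0 0 0 0 0 -35 -1;0 0 0 0 0 -60 -1;0 0 0 0 0 -90 -1;0 0 0 0 0 -120 -1;0 0 0 0 0 -145 -1;0 0 0 -40 0 -160 -1"
python3 - <<'E'
from h import *
go((.5353,.0056,.094),down(33))
a=grab('side');b=grab('top')
for n,fr in(('side',a),('top',b)):
    im,W=fr[:2]; cf=(.528,.032)
    H,S,V=hsv(im); d=W[(H>60)&(H<80)&(S>150)&(np.hypot(W[...,0]-.528,W[...,1]-.032)<.07)]; d=d[np.isfinite(d).all(1)]
    d=d[abs(d[:,2]-np.median(d[:,2]))<.008]; print(n,'board z',np.median(d[:,2]),np.linalg.lstsq(np.c_[d[:,:2]-d[:,:2].mean(0),np.ones(len(d))],d[:,2],rcond=None)[0].round(4))
cv2.imwrite('pics/z.png',np.hstack([cv2.resize(a[0][190:250,220:280],(400,400),interpolation=2),cv2.resize(a[0][140:420,150:430],(400,400),interpolation=3)])[:,:,::-1])
E
```

```text
time: 34.05
eef_pos: [0.536, 0.0053, 0.0939]
eef_rot: [0.959, 0.284, 0.001, 0.001]
wrist_force: [-2.7, 0.6, 13.2]
finger_gap: 0.0003
grip_force: 6.5
time: 35.05
eef_pos: [0.5032, -0.0155, 0.2546]
eef_rot: [0.958, 0.285, 0.001, 0.001]
wrist_force: [0.3, -0.7, 0.2]
finger_gap: 0.0006
grip_force: 0.0
turn [ 0.15 -0.09  0.15] shift [ 38.2  -0.6 160.6] | t 35.05 pos [ 0.5032 -0.0155  0.2546] yaw 33.15 F [ 0.3 -0.7  0.2] gap 0.0006 grip 0.0
side board z 0.049587629932847155 [-0.003   0.0016  0.0496]
top board z 0.04891112692330335 [-0.0024  0.0028  0.0487]
```

View pics/z.png

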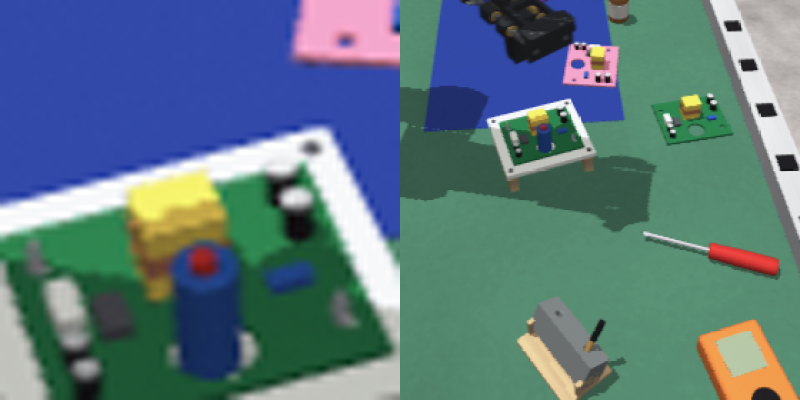

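```bash
python3 -c "
from bench import arm
print(arm.sign_off())"
```

```text
the job is handed in; nothing more can be done
None
```

I handed the job in at about 35 s: the board lies flat on the deck over both pins, and the red probe is pressed to its stop in the blue tube with about 4 mm showing; the black probe is still in its holder.

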